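Hang the chuck key on its keeper peg

ROBOT

A 6-joint arm with a two-finger parallel gripper is mounted at the origin on the work surface. World frame = base frame: x ahead of the robot, y to its left, z up, the work surface at z = 0. Lengths are in m, angles in rad, forces in N, time in s.
With the tool pointing down it reaches from about 0.25 to 0.725 m from the base axis. Payload 4 kg.
Tool frame: the origin (TCP) lies where the fingers leave the gripper's body, on its centre line; the fingertips stand 73 mm ahead of it and the grasp point (between the pads) lies 54 mm ahead of it (bot.tip_reach is the z of the fingertips in the tool frame, in m); z points along the fingers, x is the direction in which the jaws open and shut, and the axes are right-handed (so a half turn about z gives the same grasp; the last joint's range is limited). The gripper opens to 85 mm and grips with 20 to 120 N. Pads are 22 mm wide; open, the fingers measure 114 mm over their backs; the gripper's body (76 mm by 85 mm) begins 54 mm behind the grasp point. The pads swing forward as they close: fully open they stand 13 mm farther back than shut.
Start: joints at [1.178, 0.241, 0.005, 1.335, 0, 1.571], TCP at [0.191, 0.462, 0.304] pointing down, gripper open.
Joint ranges: [-2.72, 2.72], [-1.05, 1.87], [-1.09, 1.28], [-1.99, 2.15], [-1.42, 1.44], [-3.14, 3.14]. Speed limits (rad/s): [2.79, 2.79, 3.14, 3.14, 3.14, 3.14].

INTERFACE

Orientations are given as a unit quaternion [x, y, z, w].
In Python, from workcell import bot, vision, job_done gives the robot as it stands.
- The arm moves only by the tool drive_tool, never from a script. Its argument "steps" is one flat list of numbers, 7 for each row, row after row: the shift along the tool's x, y, z in m, then the turn, a rotation vector about the tool's x, y, z in degrees, then the closure, from -1 (fully open) to 1 (shut). A call has 1 to 8 rows; each row shifts and turns the commanded pose from where the row before left it, along the tool's axes as they then stand; what a row does not reach is not made up. A row lasts 1/12 s, in which the tool goes at most 41.7 mm and 7.16 degrees, less where a joint would pass 70% of its speed; a pose out of reach is approached as far as the arm can. A call is refused whole if a number of a shift passes 0.0417 or a number of a turn 7.16, either way. A call with a gripper value outside its range is refused whole. The fingers move at their own pace and stop on an object; the grip force is fixed at half the most. Time passes only in rows, so rows that do not move let the fingers close. It gives the time, the measured TCP pose, the force and the opening at its end, in the units of the state.
- bot.get_obs(): the state, without advancing time (a new reading comes with each control period).
- vision.camera(name): name is "scene" or "top" or "wrist"; returns (picture, depth): 420x560x3 uint8, red, green, blue; 420x560 float32, m along the optical axis (not along the pixel's ray), 0 where there is no reading.
- vision.camera_model(name): a dict with "mtx" (3x3 intrinsics, pixels), "rvec" (rotation vector, rad) and "tvec" (3), from world to camera coordinates, as OpenCV has them. Camera axes: x right, y down, z forward; pixel columns grow to the right and rows downward; lengths in m; the calibration is good to about 2 mm. A picture is of the moment at which its call begins: read the wrist's pose just before it. camera_model takes no time and is no camera call; for the wrist camera it gives the pose at the moment of the call.
- job_done(): hands the job in, once; it reports no verdict.
The state is a dict: "clock": time; "joint_pos": joint angles; "joint_vel": joint speeds; "tau": joint torques, N m; "eef_pos": TCP position; "tool_rot": TCP orientation; "ft_force": force on the tool from outside, world axes, zero at the start; "ft_torque": the same for the moment, N m; "grip_width": finger opening in m.
Only numpy, scipy, OpenCV 4.12 (cv2) and the standard library are available. Lean on these libraries where they do the work, as an engineer would, in place of code of your own. Each camera call takes 0.05 s, during which the arm holds its last target.

TASK

The chuck key has been left standing in the chuck of the indexing head. Draw it up out of the chuck and hang it by its eye on the keeper peg, pushing it far enough along the peg that it lifts the orange flap and the flap drops shut again behind it. Leave it hanging free and still, do not let the key fall, and leave the spray can, the bushing and the collet where they stand.

Things in the scene. Friction and masses are not known exactly. Their poses are not given: they have to be found in the camera images.
- key: Steel chuck key, about 0.2 kg, 140 mm tall, loose. Origin under its 10 mm square tip, z along it to the handle, x along the eye's axis. Going up: tip (0-16 mm), shank 23 mm across (16-58), upright eye (57-101), neck 12 mm across, red cross handle (122-140). Starts upright, tip 16 mm deep in the chuck's socket, a free fit: pull straight up. Same turned half round. Hangs handle up.
- key_eye (a point): Centre of the key's eye, 79 mm above its tip. The eye is a ring of 9 mm round bar with a hole 25 mm in diameter, 44 mm over the outside; its axis is the key's x.
- key_handle (a point): Centre of the red cross handle, 131 mm above the tip, 52 mm above the eye's centre: a flat-sided bar 80 mm along the key's y, 13 mm thick along x, 18 mm high. Grip it across its 13 mm thickness, from above.
- head: Indexing head with a three-jaw chuck, fixed to the bench: blue base, white casting, steel chuck 100 mm in diameter with its axis level along x, jaws towards +x holding a brass bar. 142 mm high at most, and from 128 mm behind to 72 mm in front of its origin. Origin on the bench below the key socket, z up.
- socket (a point): Mouth of the square key socket on top of the chuck, 136 mm above the bench.
- stand: Keeper-peg stand, fixed: grey base plate 110 (x) by 90 by 14 mm, yellow post 24 (x) by 30 mm with its front face at x = -18 mm and its top at 182 mm, and a level steel peg along +x, axis at y = 0, 170 mm above the bench. Origin on the bench under the middle of the base, z up. The eye goes on over the peg's free end, moving along -x.
- peg_tip (a point): Free end of the peg, on its axis, at x = 63 mm in the stand. The peg is a 10 mm round bar, 81 mm long from the post's face to here.
- flap_hinge (a point): Hinge of the orange gravity flap, on the peg's axis 6 mm behind its free end (x = 57 mm in the stand). The flap is a plate 11 mm wide and 4 mm thick that hangs 36 mm down from here, about 20 g.
- flap (a joint): Angle of the flap: 0 hanging straight down across the way off the peg, up to 1.5 as its lower end swings towards the post and up. It cannot swing outwards and falls back to 0 by its own weight: an eye pushed along the peg lifts it and, once the eye's centre is some 40 mm past the hinge, it drops behind the eye.
- can: Spray can, blue with a yellow band, 52 mm in diameter, about 150 mm tall, standing loose on the bench; a bystander. Origin at the centre of its underside.
- bushing: Brass bushing, 40 mm in diameter, 30 mm tall, standing loose; a bystander. Origin at the centre of its underside.
- collet: Dark steel collet, 38 mm in diameter at the foot, 50 mm tall, standing loose; a bystander. Origin at the centre of its underside.
Not all that is in view belongs to the job. What is meant by the key is not purple or white, and is the smaller of those in its own colour.

How it is judged:
On the way, in this order (a step that is already met when the one before it is completed fails the run):
1. the key is drawn up clear of the socket (z of key in the frame of head above 0.145 m), for 0.1 s.
2. the eye is on the peg and lifts the flap (value of joint flap above 0.4 rad and x of key_eye in the frame of stand between -0.02 and 0.057 m and y of key_eye in the frame of stand between -0.012 and 0.012 m and z of key_eye in the frame of stand between 0.158 and 0.182 m), for 0.02 s.
At the end, for the whole second after the job is handed in: The key hangs by its eye on the peg, the eye between the flap and the post (its centre within 10 mm of the peg's axis sideways and 2 to 13 mm below it), handle up within 0.4 rad of upright; the flap hangs shut (under 0.15 rad); the key is slower than 0.03 m/s (x of key_eye in the frame of stand between -0.018 and 0.052 m and y of key_eye in the frame of stand between -0.01 and 0.01 m and z of key_eye in the frame of stand between 0.157 and 0.168 m and angle between key's own z axis and vertical below 0.4 rad and value of joint flap below 0.15 rad and linear speed of key below 0.03 m/s); the robot touches nothing.
It fails at once if the key falls to the bench (height (world z) of key below 0.04 m).
It fails at once if the spray can is moved by more than 30 mm or tipped (distance of can from where it was at the start of the episode above 0.03 m or angle between can's own z axis and vertical above 0.5 rad).
It fails at once if the bushing is moved by more than 30 mm or tipped (distance of bushing from where it was at the start of the episode above 0.03 m or angle between bushing's own z axis and vertical above 0.5 rad).
It fails at once if the collet is moved by more than 30 mm or tipped (distance of collet from where it was at the start of the episode above 0.03 m or angle between collet's own z axis and vertical above 0.5 rad).
It also fails if it takes over 45 s, if anything falls off the work surface, if the arm or the gripper's body presses on something with over 40 N, if the wrist force passes 120 N, or if a joint passes its speed limit or range.

## Working session

There is one attempt and no reset: what is moved stays moved. The work goes in short steps, Python scripts to look and compute and a tool call to move; the robot and the scene stay as the last step left them, time stands still between calls to the robot, and variables do not carry over. Pictures are saved under pics/ and viewed, and the job is handed in when it is done.

Besides the shell and the picture viewer there is one more tool, called in YAML: its name, and indented under it one key for each argument. drive_tool: Moves the arm, as the interface text tells. Its arguments: {"type":"object","properties":{"steps":{"type":"array"}},"required":["steps"]}

```bash
mkdir -p pics; ls
python3 - <<'E'
from workcell import bot, vision
import cv2,numpy as np
for n in("scene","top"):
    p,d=vision.camera(n); cv2.imwrite(f"pics/{n}0.png",p[:,:,::-1]); np.savez(f"{n}0.npz",p=p,d=d)
    m=vision.camera_model(n); print(n,m)
print(bot.get_obs())
E
```

```text
pics
scene {'mtx': array([[506.94058321,   0.        , 276.30443238],
       [  0.        , 506.94058321, 207.75893549],
       [  0.        ,   0.        ,   1.        ]]), 'rvec': array([ 2.38582288,  1.08912808, -0.32046428]), 'tvec': array([-0.28588439, -0.2921567 ,  1.39099453])}
top {'mtx': array([[387.50087474,   0.        , 278.1659706 ],
       [  0.        , 387.50087474, 207.16984276],
       [  0.        ,   0.        ,   1.        ]]), 'rvec': array([ 2.16693958, -2.13118114,  0.23523193]), 'tvec': array([-0.10159185,  0.5639602 ,  0.79909033])}
{'clock': 0.1, 'joint_pos': array([1.17798260e+00, 2.41320409e-01, 3.89429828e-03, 1.33518712e+00,
       5.26105263e-06, 1.57079122e+00]), 'joint_vel': array([ 1.49851305e-04, -8.85460891e-04,  1.35604554e-03,  3.24663439e-04,
       -1.33778967e-04, -1.52940787e-06]), 'tau': array([ 1.99908200e-04, -3.73137438e+01,  2.53010273e+01,  1.08484572e-02,
       -8.85453204e-07, -6.86924224e-07]), 'eef_pos': array([0.19123617, 0.46153846, 0.30312394]), 'tool_rot': array([ 8.31499697e-01,  5.55524462e-01, -7.56840084e-04,  5.02475250e-04]), 'ft_force': array([ 0.07590321, -0.23664585,  0.84095184]), 'ft_torque': array([0.01352372, 0.01960938, 0.00818903]), 'grip_width': 0.08499181638658736}
```

View pics/scene0.png

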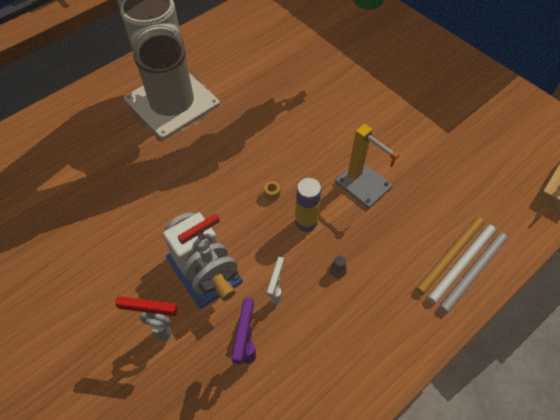

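View pics/top0.png

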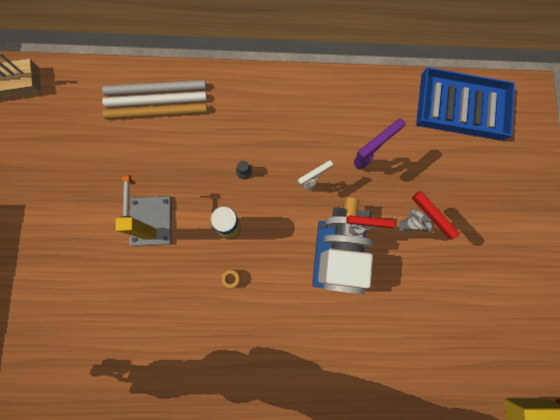

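Candidates for the key: red handle in the chuck (scene 199,228 / top 372,222), a larger red key standing on the bench (scene 147,305 / top 436,215), a purple one (scene 243,330 / top 381,143), and a white one (scene 275,275 / top 316,172). By the description it is the smaller red one, in the chuck. I'll crop it and measure.

```bash
cat > h.py <<'E'
import cv2,numpy as np
from workcell import bot,vision
def RT(m):
    R=cv2.Rodrigues(np.array(m["rvec"]))[0]; return R,np.array(m["tvec"]).reshape(3)
def cloud(d,m):
    R,t=RT(m);K=m["mtx"];v,u=np.mgrid[:d.shape[0],:d.shape[1]]
    c=np.stack([(u-K[0,2])/K[0,0]*d,(v-K[1,2])/K[1,1]*d,d],-1)
    w=(c-t)@R; w[d<=0]=np.nan; return w
def proj(P,m): return cv2.projectPoints(np.array(P,float).reshape(-1,3),np.array(m["rvec"]),np.array(m["tvec"]),m["mtx"],None)[0].reshape(-1,2)
def rays(uv,z,m):
    R,t=RT(m);uv=np.array(uv,float).reshape(-1,2);K=m["mtx"]
    c=np.c_[(uv[:,0]-K[0,2])/K[0,0],(uv[:,1]-K[1,2])/K[1,1],np.ones(len(uv))]@R
    o=-R.T@t; return o+c*((z-o[2])/c[:,2])[:,None]
def hsv(p): return cv2.cvtColor(p,cv2.COLOR_RGB2HSV)
def blobs(mask,mn=15):
    n,l,s,c=cv2.connectedComponentsWithStats(mask.astype(np.uint8)); return [(l==i,s[i],c[i]) for i in range(1,n) if s[i][4]>=mn]
R_=lambda h:((h[...,0]<6)|(h[...,0]>174))&(h[...,1]>180)&(h[...,2]>70)
E
python3 - <<'E'
from h import *
for n in("scene","top"):
    f=np.load(n+"0.npz");p,d=f["p"],f["d"];m=vision.camera_model(n);w=cloud(d,m);h=hsv(p)
    for nm,M in dict(red=R_(h),orange=(h[...,0]>5)&(h[...,0]<12)&(h[...,1]>220)&(h[...,2]>170),yellow=(h[...,0]>20)&(h[...,0]<30)&(h[...,1]>200)&(h[...,2]>100),blue=(h[...,0]>105)&(h[...,0]<125)&(h[...,1]>150)&(h[...,2]>60),purple=(h[...,0]>130)&(h[...,0]<150)&(h[...,1]>120)).items():
        for b,s,c in blobs(M):
            P=w[b];P=P[~np.isnan(P[:,0])]
            if len(P): 
                r=cv2.minAreaRect(P[:,:2].astype(np.float32)*1000)
                print(n,nm,s[4],c.round(),"med",np.median(P,0).round(3),"min",P.min(0).round(3),"max",P.max(0).round(3),np.round(r[0]),np.round(r[1]),round(r[2],1))
p=np.load("scene0.npz")["p"];a=cv2.resize(p[200:350,110:310],None,fx=4,fy=4,interpolation=2)
cv2.imwrite("pics/c1.png",a[:,:,::-1])
p=np.load("top0.npz")["p"];a=cv2.resize(p[150:310,290:470],None,fx=3,fy=3,interpolation=2);b=cv2.resize(p[150:310,90:250],None,fx=3,fy=3,interpolation=2)
cv2.imwrite("pics/c2.png",a[:,:,::-1]);cv2.imwrite("pics/c3.png",b[:,:,::-1])
E
```

```text
scene red 226 [199. 226.] med [ 0.511 -0.238  0.259] min [ 0.504 -0.278  0.255] max [ 0.519 -0.202  0.263] [ 511. -240.] [76. 12.] 86.2
scene red 642 [147. 305.] med [ 0.539 -0.384  0.188] min [ 0.493 -0.424  0.169] max [ 0.579 -0.346  0.194] [ 536. -385.] [107.  18.] 41.5
scene yellow 102 [364. 130.] med [0.508 0.191 0.181] min [0.496 0.177 0.176] max [0.52  0.206 0.185] [508. 192.] [28. 23.] 85.1
scene purple 801 [243. 334.] med [ 0.689 -0.286  0.193] min [ 0.645 -0.33   0.075] max [ 0.723 -0.241  0.199] [ 685. -283.] [ 22. 109.] 39.4
top red 683 [435. 215.] med [ 0.532 -0.382  0.187] min [ 0.491 -0.428 -0.   ] max [ 0.618 -0.344  0.191] [ 549. -410.] [105.  98.] 28.9
top red 375 [371. 221.] med [ 0.508 -0.239  0.259] min [ 0.499 -0.332 -0.005] max [ 0.556 -0.199  0.262] [ 519. -270.] [ 40. 140.] 19.5
top yellow 205 [124. 224.] med [0.506 0.192 0.182] min [0.495 0.178 0.178] max [0.519 0.207 0.184] [506. 192.] [24. 29.] 5.5
top yellow 678 [530. 413.] med [ 0.147 -0.603  0.067] min [ 0.118 -0.669  0.001] max [ 0.159 -0.593  0.073] [ 139. -631.] [40. 77.] 1.3
top blue 4050 [466. 103.] med [ 0.846 -0.559  0.005] min [ 0.753 -0.666 -0.003] max [ 0.922 -0.43   0.039] [ 838. -549.] [221. 143.] 81.6
top blue 402 [321. 250.] med [ 0.485 -0.188  0.015] min [ 0.396 -0.223  0.007] max [ 0.53  -0.174  0.02 ] [ 463. -197.] [ 37. 134.] 83.7
top purple 647 [376. 144.] med [ 0.672 -0.278  0.193] min [ 0.64  -0.327  0.029] max [ 0.718 -0.237  0.197] [ 680. -282.] [ 26. 109.] 45.6
```

View pics/c1.png

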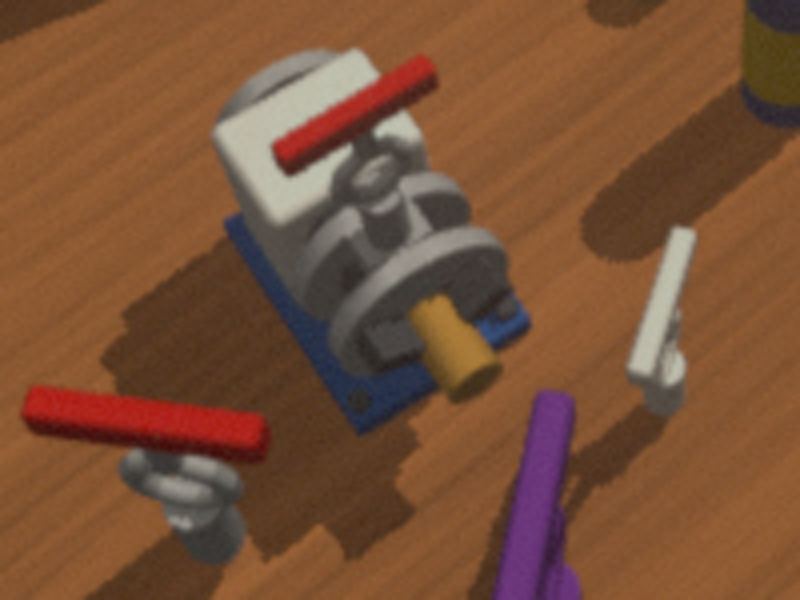

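View pics/c2.png

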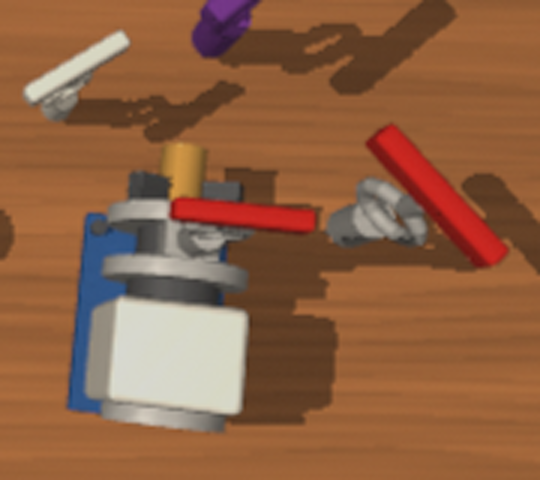

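View pics/c3.png

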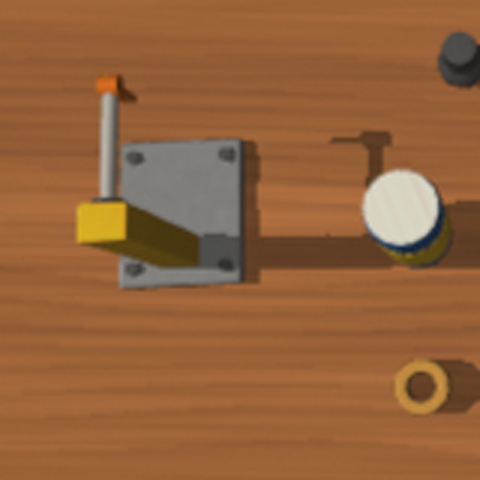

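Run:
```python
from h import *
for n in("scene","top"):
    f=np.load(n+"0.npz");p,d=f["p"],f["d"];m=vision.camera_model(n);w=cloud(d,m);h=hsv(p)
    # key handle top face
    M=R_(h)&(w[...,2]>.25)
    P=w[M];P=P[P[:,2]>.2555]
    c=P[:,:2].mean(0); 
    r=cv2.minAreaRect((P[:,:2]*1000).astype(np.float32));ev=np.linalg.eigh(np.cov(P[:,:2].T))[1][:,1]
    print(n,"key",len(P),c,np.round(r[0],1),np.round(r[1],1),r[2],"yaw of long axis",np.degrees(np.arctan2(ev[1],ev[0]))%180)
    # peg: points z in .15-.185 near stand
    X=w[...,0];Y=w[...,1];Z=w[...,2]
    M=(Z>.155)&(Z<.18)&(X>.523)&(X<.62)&(Y>.15)&(Y<.25)
    Q=w[M];print("peg",len(Q),Q.min(0),Q.max(0))
    l=cv2.fitLine(Q[:,:2].astype(np.float32),cv2.DIST_L2,0,.001,.001).ravel();print(l,np.degrees(np.arctan2(l[1],l[0])))
    M=(Z>.178)&(Z<.19)&(X>.48)&(X<.535)&(Y>.16)&(Y<.22);Q=w[M];r=cv2.minAreaRect((Q[:,:2]*1000).astype(np.float32));print("post",r,Q.mean(0))
    M=(Z>.009)&(Z<.02)&(X>.4)&(X<.65)&(Y>.1)&(Y<.28);Q=w[M];r=cv2.minAreaRect((Q[:,:2]*1000).astype(np.float32));print("base",r)
    M=(Z>.13)&(Z<.165)&(X>.38)&(X<.7)&(Y>-.1)&(Y<.12);Q=w[M];
    if len(Q): print("can",cv2.minEnclosingCircle((Q[:,:2]*1000).astype(np.float32)),Q[:,2].max())
```

```text
scene key 223 [ 0.51107976 -0.23894277] [ 510.7 -239.9] [76.2 11.8] 86.1888198852539 yaw of long axis 85.841361844729
peg 195 [0.5235747  0.18751566 0.15560434] [0.6015576  0.20621395 0.17901437]
[0.9982024  0.05993297 0.5674399  0.19460346] 3.4359648
post ((509.4907531738281, 191.38095092773438), (27.253904342651367, 31.789457321166992), 4.571889877319336) [0.50849371 0.19184468 0.18100268]
base ((537.2425537109375, 194.1070098876953), (110.45221710205078, 93.63714599609375), 4.0398993492126465)
can ((526.0037841796875, 15.856684684753418), 26.560802459716797) 0.15530041238810705
top key 353 [ 0.50838093 -0.23829672] [ 508.8 -238.2] [77.8 13.1] 85.26718139648438 yaw of long axis 85.24549124160652
peg 257 [0.5232375  0.18950752 0.1563319 ] [0.60029807 0.2045404  0.17982441]
[0.99832624 0.05783379 0.5650473  0.19495694] 3.3154817
post ((507.9183044433594, 192.2522430419922), (26.29088592529297, 29.78104591369629), 2.027930736541748) [0.50674195 0.19187457 0.18148493]
base ((535.9447631835938, 194.56121826171875), (110.23342895507812, 90.8525161743164), 4.001450538635254)
can ((523.0097045898438, 16.300811767578125), 25.633686065673828) 0.15371776192431216
```

Crop confirms it: the red key standing in the chuck (handle about 78 mm long, top at z 0.26) is the small one. The other red key, on the bench, has a 107 mm handle. Key at (0.510, -0.2385), bar yaw about 85.5°. Stand origin about (0.5365, 0.194), yaw about 3.7°. First I'll turn the tool and lift it.

drive_tool:
  steps: [0,0,-0.01,0,0,7,-1,0,0,-0.01,0,0,7,-1,0,0,-0.01,0,0,7,-1,0,0,-0.01,0,0,7,-1,0,0,-0.01,0,0,7,-1,0,0,-0.01,0,0,7,-1,0,0,-0.01,0,0,7,-1,0,0,-0.01,0,0,7,-1]

```text
clock: 0.77
eef_pos: [0.1913, 0.4617, 0.3839]
tool_rot: [0.995, 0.097, -0.0, 0.001]
ft_force: [0.8, 0.1, -0.3]
grip_width: 0.0852
```

```bash
cat >> h.py <<'E'
from scipy.spatial.transform import Rotation as Ro
def go(tcp,yaw):
    o=bot.get_obs();R=Ro.from_quat(o["tool_rot"]);M=R.as_matrix()
    T=np.c_[[np.cos(yaw),np.sin(yaw),0],[np.sin(yaw),-np.cos(yaw),0],[0,0,-1]]
    d=np.array(tcp)-o["eef_pos"]
    print("t",round(o["clock"],2),"pos",o["eef_pos"].round(4),"yaw",round(np.degrees(np.arctan2(M[1,0],M[0,0])),2),"F",o["ft_force"].round(1),"w",round(o["grip_width"],4))
    print("world d",d.round(4),"tool shift now",(M.T@d).round(4),"in target frame",(T.T@d).round(4),"turn",np.degrees(Ro.from_matrix(M.T@T).as_rotvec()).round(2))
E
python3 -c "
from h import *
go([.51,-.2385,.375],np.radians(-4.5))"
```

```text
t 0.77 pos [0.1913 0.4617 0.3839] yaw 11.15 F [ 0.8  0.1 -0.3] w 0.0852
world d [ 0.3187 -0.7002 -0.0089] tool shift now [0.1773 0.7486 0.0095] in target frame [0.3727 0.673  0.0089] turn [ 0.06  0.03 15.65]
```

drive_tool:
  steps: [0,0,0,0,0,7,-1,0,0,0,0,0,7,-1,0,0,0,0,0,1.65,-1,0.0186,0.0336,0,0,0,0,-1,0.0186,0.0336,0,0,0,0,-1,0.0186,0.0336,0,0,0,0,-1,0.0186,0.0336,0,0,0,0,-1,0.0186,0.0336,0,0,0,0,-1]

```text
clock: 1.43
eef_pos: [0.272, 0.2859, 0.3834]
tool_rot: [0.999, -0.036, -0.0, 0.0]
ft_force: [1.3, 0.2, 1.1]
grip_width: 0.0856
```

drive_tool:
  steps: [0.0186,0.0336,0,0,0,0,-1,0.0186,0.0336,0,0,0,0,-1,0.0186,0.0336,0,0,0,0,-1,0.0186,0.0336,0,0,0,0,-1,0.0186,0.0336,0,0,0,0,-1,0.0186,0.0336,0,0,0,0,-1,0.0186,0.0336,0,0,0,0,-1,0.0186,0.0336,0,0,0,0,-1]

```text
clock: 2.1
eef_pos: [0.401, 0.0068, 0.3838]
tool_rot: [0.999, -0.036, -0.0, -0.0]
ft_force: [0.7, 0.2, -0.5]
grip_width: 0.0857
```

drive_tool:
  steps: [0.0186,0.0336,0,0,0,0,-1,0.0186,0.0336,0,0,0,0,-1,0.0186,0.0336,0,0,0,0,-1,0.0186,0.0336,0,0,0,0,-1,0.0186,0.0336,0,0,0,0,-1,0.0186,0.0336,0,0,0,0,-1,0,0,0,0,0,0,-1,0,0,0,0,0,0,-1]

```text
clock: 2.77
eef_pos: [0.4977, -0.2021, 0.382]
tool_rot: [0.999, -0.038, -0.002, -0.001]
ft_force: [0.1, 1.0, -1.2]
grip_width: 0.0851
```

Run:
```python
from h import *
go([.51,-.2385,.375],np.radians(-4.5))
m=vision.camera_model("wrist");p,d=vision.camera("wrist");cv2.imwrite("pics/w1.png",p[:,:,::-1]);np.savez("w1.npz",p=p,d=d)
w=cloud(d,m);h=hsv(p)
for b,s,c in blobs(R_(h),60):
    P=w[b];P=P[~np.isnan(P[:,0])];print(c,s,np.median(P,0))
    P=P[P[:,2]>np.percentile(P[:,2],80)-.006]
    ev=np.linalg.eigh(np.cov(P[:,:2].T))[1][:,1]
    print(cv2.minAreaRect((P[:,:2]*1000).astype(np.float32)),P.mean(0),np.degrees(np.arctan2(ev[1],ev[0]))%180)
```

```text
t 2.77 pos [ 0.4977 -0.2021  0.382 ] yaw -4.34 F [ 0.1  1.  -1.2] w 0.0851
world d [ 0.0123 -0.0364 -0.007 ] tool shift now [0.015  0.0354 0.0069] in target frame [0.0151 0.0353 0.007 ] turn [-0.07  0.19  0.16]
[298.90460211 270.48609779] [ 289  214   21  115 2086] [ 0.50860551 -0.23391271  0.25960665]
((508.7481689453125, -239.1271514892578), (79.97203063964844, 12.876739501953125), 84.9590072631836) [ 0.50856527 -0.23591489  0.2594979 ] 84.97277686433097
[354.67022539 343.16607355] [333 325  40  36 843] [ 0.56101878 -0.35499698  0.18600404]
((547.3204956054688, -280.3310852050781), (32.74919128417969, 180.8939208984375), 10.082636833190918) [ 0.56174931 -0.35607018  0.18797999] 69.98348294051561
```

View pics/w1.png

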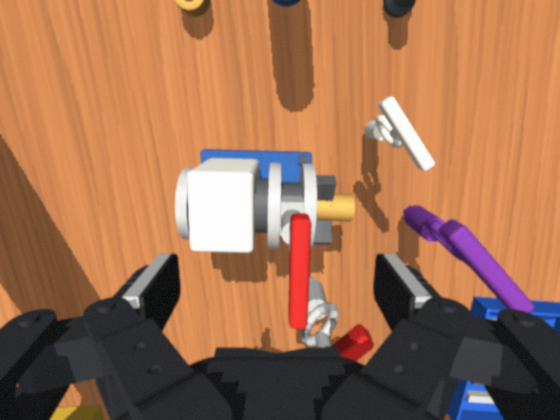

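drive_tool:
  steps: [0.007,0.018,0,0,0,0.6,-1,0.007,0.018,0,0,0,0,-1,0,0,0,0,0,0,-1,0,0,0,0,0,0,-1,0,0,0,0,0,0,-1]

```text
clock: 3.23
eef_pos: [0.5084, -0.2359, 0.3843]
tool_rot: [0.999, -0.041, -0.0, -0.0]
ft_force: [-0.6, -0.5, -0.4]
grip_width: 0.0855
```

```bash
python3 -c "
from h import *
go([.509,-.239,.305],np.radians(-5))"
```

```text
t 3.23 pos [ 0.5084 -0.2359  0.3843] yaw -4.67 F [-0.6 -0.5 -0.4] w 0.0855
world d [ 0.0006 -0.0031 -0.0793] tool shift now [0.0009 0.0031 0.0793] in target frame [0.0009 0.003  0.0793] turn [-0.03  0.01  0.33]
```

drive_tool:
  steps: [0.0009,0.003,0.02,0,0,0.3,-1,0,0,0.02,0,0,0,-1,0,0,0.02,0,0,0,-1,0,0,0.019,0,0,0,-1,0,0,0,0,0,0,-1,0,0,0,0,0,0,-1,0,0,0,0,0,0,-1]

```text
clock: 3.82
eef_pos: [0.5097, -0.2399, 0.3065]
tool_rot: [0.999, -0.044, 0.001, 0.0]
ft_force: [0.3, 0.2, 0.3]
grip_width: 0.0859
```

```bash
python3 -c "
from h import *
go([.509,-.239,.305],np.radians(-5))"
```

```text
t 3.82 pos [ 0.5097 -0.2399  0.3065] yaw -5.0 F [0.3 0.2 0.3] w 0.0859
world d [-0.0007  0.0009 -0.0015] tool shift now [-0.0008 -0.0008  0.0015] in target frame [-0.0008 -0.0008  0.0015] turn [ 0.03 -0.1   0.  ]
```

Well placed; close.

drive_tool:
  steps: [0,0,0.001,0,0,0,1,0,0,0,0,0,0,1,0,0,0,0,0,0,1,0,0,0,0,0,0,1,0,0,0,0,0,0,1,0,0,0,0,0,0,1,0,0,0,0,0,0,1,0,0,0,0,0,0,1]

```text
clock: 4.48
eef_pos: [0.5095, -0.2406, 0.3042]
tool_rot: [0.999, -0.044, 0.0, 0.0]
ft_force: [0.8, 0.5, 2.1]
grip_width: 0.0118
```

drive_tool:
  steps: [0,0,0,0,0,0,1,0,0,0,0,0,0,1,0,0,0,0,0,0,1]

```text
clock: 4.73
eef_pos: [0.5095, -0.2406, 0.3042]
tool_rot: [0.999, -0.044, 0.0, 0.0]
ft_force: [0.4, -0.6, 2.1]
grip_width: 0.0119
```

```bash
python3 -c "
from h import *
go([.509,-.239,.305],np.radians(-5))"
```

```text
t 4.73 pos [ 0.5095 -0.2406  0.3042] yaw -5.06 F [ 0.4 -0.6  2.1] w 0.0119
world d [-0.0005  0.0016  0.0008] tool shift now [-0.0007 -0.0015 -0.0008] in target frame [-0.0007 -0.0015 -0.0008] turn [ 0.02 -0.04 -0.06]
```

Gripped (12 mm). Pull straight up, slowly at first.

drive_tool:
  steps: [0,0,-0.005,0,0,0,1,0,0,-0.008,0,0,0,1,0,0,-0.01,0,0,0,1,0,0,-0.012,0,0,0,1,0,0,-0.015,0,0,0,1,0,0,-0.015,0,0,0,1,0,0,-0.01,0,0,0,1,0,0,0,0,0,0,1]

```text
clock: 5.4
eef_pos: [0.5099, -0.2408, 0.3821]
tool_rot: [0.999, -0.044, 0.002, 0.001]
ft_force: [0.5, -0.4, -2.3]
grip_width: 0.0123
```

Run:
```python
from h import *
go([.75,.2085,.38],np.radians(3.7))
for n in("scene","top"):
    p,d=vision.camera(n); np.savez(n+"1.npz",p=p,d=d)
    cv2.imwrite(f"pics/{n}1.png",p[:,:,::-1])
```

```text
t 5.4 pos [ 0.5099 -0.2408  0.3821] yaw -5.06 F [ 0.5 -0.4 -2.3] w 0.0123
world d [ 0.2401  0.4493 -0.0021] tool shift now [ 0.1995 -0.4687  0.0022] in target frame [ 0.2686 -0.4328  0.0021] turn [ 0.12 -0.24 -8.76]
```

View pics/scene1.png

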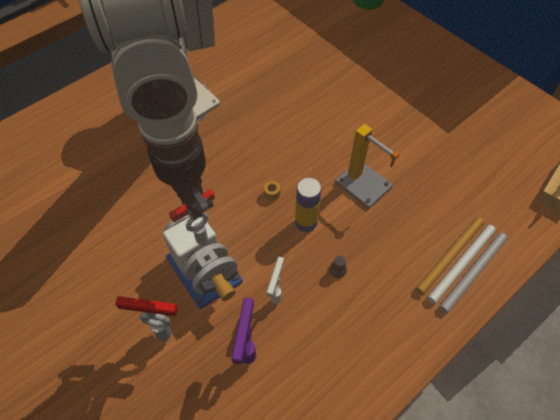

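Key is clear of the socket and hanging in the gripper. Carry it high to a point beyond the peg's free end.

Run:
```python
from h import *
go([.641,.199,.38],np.radians(3.7))
```

```text
t 5.5 pos [ 0.5094 -0.2405  0.3793] yaw -5.06 F [ 0.8 -0.5 -2.2] w 0.0117
world d [0.1316 0.4395 0.0007] tool shift now [ 0.0923 -0.4494 -0.0008] in target frame [ 0.1597 -0.4301 -0.0007] turn [ 0.02 -0.03 -8.76]
```

drive_tool:
  steps: [0,0,0,0,0,-3,1,0,0,0,0,0,-3,1,0,0,0,0,0,-2.76,1,0.004,-0.01,0,0,0,0,1,0.008,-0.02,0,0,0,0,1,0.008,-0.022,0,0,0,0,1,0.008,-0.022,0,0,0,0,1,0.008,-0.022,0,0,0,0,1]

```text
clock: 6.17
eef_pos: [0.5391, -0.1406, 0.378]
tool_rot: [1.0, 0.032, -0.001, -0.0]
ft_force: [0.7, -0.0, -2.4]
grip_width: 0.0119
```

drive_tool:
  steps: [0.008,-0.022,0,0,0,0,1,0.008,-0.022,0,0,0,0,1,0.008,-0.022,0,0,0,0,1,0.008,-0.022,0,0,0,0,1,0.008,-0.022,0,0,0,0,1,0.008,-0.022,0,0,0,0,1,0.008,-0.022,0,0,0,0,1,0.008,-0.022,0,0,0,0,1]

```text
clock: 6.83
eef_pos: [0.5913, 0.0394, 0.378]
tool_rot: [0.999, 0.032, -0.001, -0.0]
ft_force: [0.8, 0.5, -2.0]
grip_width: 0.0121
```

drive_tool:
  steps: [0.008,-0.022,0,0,0,0,1,0.008,-0.022,0,0,0,0,1,0.008,-0.022,0,0,0,0,1,0.008,-0.022,0,0,0,0,1,0.008,-0.022,0,0,0,0,1,0.006,-0.014,0,0,0,0,1,0,0,0,0,0,0,1,0,0,0,0,0,0,1]

```text
clock: 7.5
eef_pos: [0.6291, 0.1657, 0.3773]
tool_rot: [0.999, 0.033, -0.001, 0.0]
ft_force: [0.3, -0.3, -2.9]
grip_width: 0.0122
```

Run:
```python
from h import *
go([.641,.199,.277],np.radians(3.7))
for n in("scene","top","wrist"):
    m=vision.camera_model(n);p,d=vision.camera(n); np.savez(n+"2.npz",p=p,d=d,**m)
    cv2.imwrite(f"pics/{n}2.png",p[:,:,::-1])
```

```text
t 7.5 pos [0.6291 0.1657 0.3773] yaw 3.78 F [ 0.3 -0.3 -2.9] w 0.0122
world d [ 0.0119  0.0333 -0.1003] tool shift now [ 0.0144 -0.0325  0.1003] in target frame [ 0.014  -0.0324  0.1003] turn [0.04 0.16 0.08]
```

View pics/scene2.png

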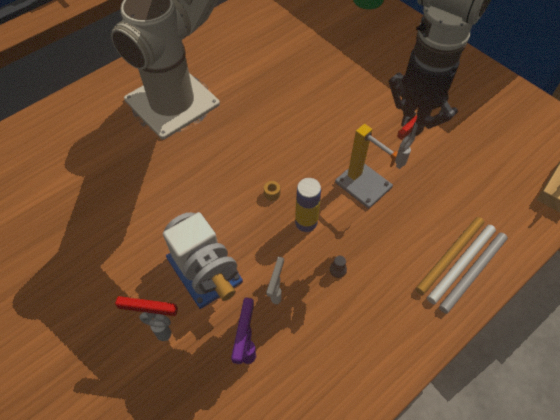

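View pics/wrist2.png

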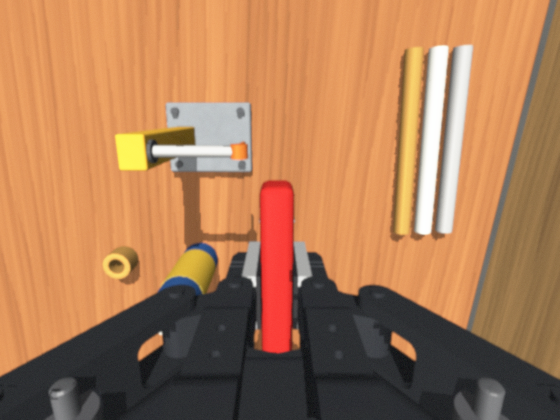

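View pics/top2.png

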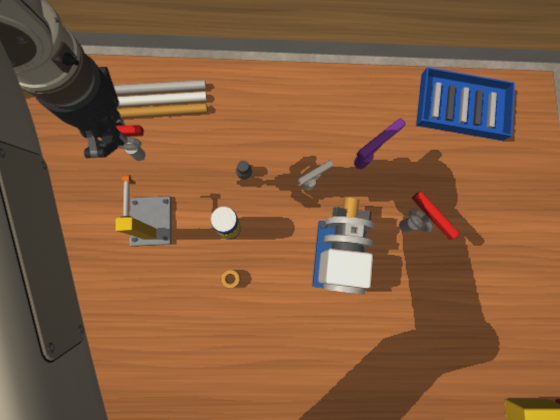

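The wrist view shows the key in the grip with its red handle at (277,265). The peg runs from (152,151) to the orange flap at (239,151), with the yellow post top at (132,151). Next I measure the peg line and handle in this same view.

```bash
cat > meas.py <<'E'
from h import *
import sys
f=np.load(sys.argv[1]);p,d=f["p"],f["d"];m={k:f[k] for k in("mtx","rvec","tvec")};w=cloud(d,m);h=hsv(p)
b,s,c=max(blobs(R_(h)&(w[...,2]>.15),60),key=lambda x:x[1][4])
P=w[b];P=P[P[:,2]>np.percentile(P[:,2],60)-.004]
ev=np.linalg.eigh(np.cov(P[:,:2].T))[1][:,1]
r=cv2.minAreaRect((P[:,:2]*1000).astype(np.float32))
print("handle",r,np.median(P,0),np.degrees(np.arctan2(ev[1],ev[0]))%180)
X,Y,Z=w[...,0],w[...,1],w[...,2]
# peg top points in strips of x; use middle of y extent
M=(Z>.155)&(Z<.185)&(X>.525)&(X<.588)&(Y>.175)&(Y<.22)
Q=w[M]
mid=[]
for x in np.arange(.528,.588,.005):
    q=Q[abs(Q[:,0]-x)<.0025]
    if len(q)>5: mid.append((x,(q[:,1].min()+q[:,1].max())/2,q[:,1].max()-q[:,1].min(),np.percentile(q[:,2],90)))
mid=np.array(mid);print(mid.round(4));k=np.polyfit(mid[:,0],mid[:,1],1);print("peg y at .57",np.polyval(k,.57),"yaw",np.degrees(np.arctan(k[0])))
O=(h[...,0]>5)&(h[...,0]<14)&(h[...,1]>210)&(h[...,2]>150)&(X>.57)&(X<.62)&(Y>.17)&(Y<.23)&(Z>.14)
q=w[O];print("orange",len(q),q.min(0),q.max(0),np.median(q,0))
M=(Z>.176)&(Z<.19)&(X>.48)&(X<.535)&(Y>.16)&(Y<.22);q=w[M];print("post",cv2.minAreaRect((q[:,:2]*1000).astype(np.float32)),np.median(q,0))
E
python3 meas.py wrist2.npz
```

```text
handle ((627.5853881835938, 169.60337829589844), (12.660481452941895, 70.89026641845703), 3.5887858867645264) [0.62748304 0.174151   0.33364027] 93.64683482737966
[[0.528  0.1935 0.0099 0.1753]
 [0.533  0.1939 0.0098 0.175 ]
 [0.538  0.1942 0.0098 0.1756]
 [0.543  0.1945 0.0098 0.175 ]
 [0.548  0.1948 0.0097 0.1753]
 [0.553  0.1951 0.0099 0.1751]
 [0.558  0.1954 0.01   0.1749]
 [0.563  0.1958 0.0097 0.175 ]
 [0.568  0.1961 0.0098 0.1752]
 [0.573  0.1964 0.0099 0.1755]
 [0.578  0.1968 0.0098 0.1752]
 [0.583  0.1971 0.0098 0.1752]]
peg y at .57 0.19623139478481216 yaw 3.68188226487057Traceback (most recent call last):
  File "meas.py", line 19, in <module>
    q=w[O];print("orange",len(q),q.min(0),q.max(0),np.median(q,0))
                                 ~~~~~^^^
    return umr_minimum(a, axis, None, out, keepdims, initial, where)
ValueError: zero-size array to reduction operation minimum which has no identity
```

drive_tool:
  steps: [0.007,-0.017,0,0,0,0,1,0.008,-0.017,0,0,0,0,1,0,0,0.02,0,0,0,1,0,0,0.025,0,0,0,1,0,0,0.025,0,0,0,1,0,0,0.02,0,0,0,1,0,0,0.01,0,0,0,1,0,0,0,0,0,0,1]

```text
clock: 8.32
eef_pos: [0.641, 0.1977, 0.2758]
tool_rot: [0.999, 0.032, -0.003, 0.001]
ft_force: [-1.0, -1.4, -4.3]
grip_width: 0.0119
```

drive_tool:
  steps: [0,0,0,0,0,0,1,0,0,0,0,0,0,1]

```text
clock: 8.48
eef_pos: [0.643, 0.1988, 0.281]
tool_rot: [0.999, 0.032, 0.002, -0.0]
ft_force: [0.3, -0.3, -2.7]
grip_width: 0.0121
```

```bash
sed -i '/^O=/d;/^q=w\[O\]/d' meas.py
python3 - <<'E'
from h import *
go([.642,.2005,.2717],np.radians(3.7))
for n in("scene","wrist"):
    m=vision.camera_model(n);p,d=vision.camera(n); np.savez(n+"3.npz",p=p,d=d,**m)
    cv2.imwrite(f"pics/{n}3.png",(p if n=="wrist" else cv2.resize(p[80:230,320:480],None,fx=4,fy=4,interpolation=2))[:,:,::-1])
E
python3 meas.py wrist3.npz
```

```text
t 8.48 pos [0.643  0.1988 0.281 ] yaw 3.66 F [ 0.3 -0.3 -2.7] w 0.0121
world d [-0.001   0.0017 -0.0093] tool shift now [-0.0009 -0.0017  0.0093] in target frame [-0.0009 -0.0017  0.0093] turn [-0.05 -0.19 -0.04]
handle ((641.9369506835938, 204.42593383789062), (12.582253456115723, 71.36621856689453), 3.6754961013793945) [0.64177964 0.20911782 0.23668677] 93.73769450053551
[[0.528  0.194  0.01   0.1751]
 [0.533  0.1942 0.0098 0.1751]
 [0.538  0.1946 0.0099 0.1753]
 [0.543  0.1949 0.0096 0.1752]
 [0.548  0.1953 0.0099 0.1752]
 [0.553  0.1957 0.0098 0.1753]
 [0.558  0.196  0.0099 0.1752]
 [0.563  0.1962 0.0098 0.175 ]
 [0.568  0.1971 0.0087 0.1751]
 [0.573  0.1975 0.0086 0.1752]
 [0.578  0.1976 0.0087 0.1752]
 [0.583  0.1981 0.0088 0.1751]]
peg y at .57 0.19704799490512284 yaw 4.403568971921225
post ((508.6349792480469, 192.73483276367188), (28.639545440673828, 30.424489974975586), 4.385238170623779) [0.50977944 0.19414773 0.18164899]
```

View pics/scene3.png

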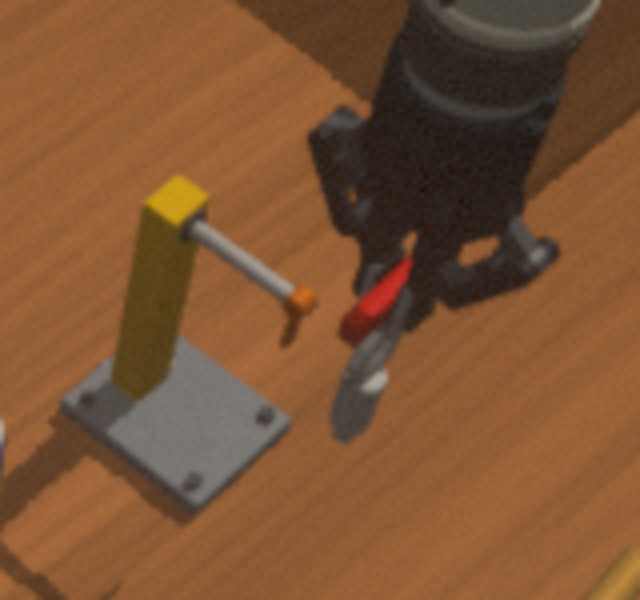

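View pics/wrist3.png

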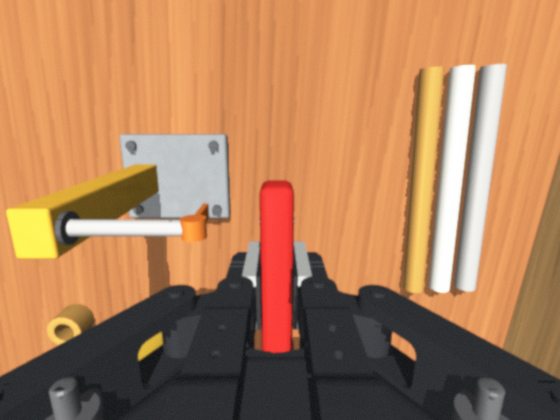

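drive_tool:
  steps: [-0.001,-0.001,0.004,0,0,0,1,0,0,0.004,0,0,0,1,0,0,0.001,0,0,0,1,0,0,0,0,0,0,1,0,0,0,0,0,0,1,0,0,0,0,0,0,1]

```text
clock: 9.08
eef_pos: [0.6413, 0.2, 0.2699]
tool_rot: [0.999, 0.032, 0.0, 0.0]
ft_force: [0.3, -0.3, -2.3]
grip_width: 0.0123
```

```bash
python3 - <<'E'
from h import *
go([.642,.2005,.272],np.radians(3.7))
for n in("scene","wrist"):
    m=vision.camera_model(n);p,d=vision.camera(n); np.savez(n+"4.npz",p=p,d=d,**m)
E
python3 meas.py wrist4.npz
python3 - <<'E'
from h import *
# scene-depth: eye ring points of the key, and orange
f=np.load("scene4.npz");m={k:f[k] for k in("mtx","rvec","tvec")};w=cloud(f["d"],m);h=hsv(f["p"])
X,Y,Z=w[...,0],w[...,1],w[...,2]
O=(h[...,0]>4)&(h[...,0]<14)&(h[...,1]>190)&(X>.57)&(X<.62)&(Y>.17)&(Y<.23)&(Z>.12)
q=w[O];print(len(q),q.min(0) if len(q) else 0,q.max(0) if len(q) else 0)
M=(X>.615)&(X<.67)&(Y>.16)&(Y<.24)&(Z>.08)&(Z<.21)
for z in np.arange(.09,.21,.01):
    q=w[M&(abs(Z-z)<.005)]
    if len(q): print(round(z,3),len(q),q.min(0).round(4),q.max(0).round(4))
E
```

```text
t 9.08 pos [0.6413 0.2    0.2699] yaw 3.71 F [ 0.3 -0.3 -2.3] w 0.0123
world d [0.0007 0.0005 0.0021] tool shift now [ 0.0008 -0.0004 -0.0021] in target frame [ 0.0008 -0.0004 -0.0021] turn [0.   0.   0.01]
handle ((639.8519897460938, 205.54002380371094), (12.684005737304688, 71.30049896240234), 3.727883815765381) [0.63975016 0.2100011  0.22537499] 93.75736306836622
[[0.528  0.1943 0.009  0.175 ]
 [0.533  0.1947 0.009  0.1752]
 [0.538  0.195  0.009  0.1751]
 [0.543  0.1954 0.0091 0.1752]
 [0.548  0.1957 0.0088 0.1752]
 [0.553  0.1958 0.0092 0.1751]
 [0.558  0.1962 0.0094 0.1751]
 [0.563  0.1966 0.009  0.175 ]
 [0.568  0.1971 0.009  0.1752]
 [0.573  0.1975 0.0092 0.1751]
 [0.578  0.1976 0.0087 0.1751]
 [0.583  0.198  0.0088 0.1752]]
peg y at .57 0.197126075474093 yaw 3.845515985530956
post ((514.7513427734375, 193.37904357910156), (40.39606857299805, 29.73853874206543), 2.97940993309021) [0.51031303 0.19384642 0.18162534]
23 [0.58980972 0.19089445 0.14901193] [0.60051376 0.2036939  0.17931495]
0.09 9 [0.6371 0.1947 0.0851] [0.6454 0.1995 0.0929]
0.1 7 [0.6359 0.1902 0.1024] [0.6517 0.199  0.1049]
0.11 29 [0.6307 0.1889 0.1053] [0.6517 0.2044 0.1146]
0.12 29 [0.6315 0.1883 0.1151] [0.6522 0.2034 0.124 ]
0.13 32 [0.632  0.1885 0.1253] [0.652  0.2074 0.1345]
0.14 44 [0.6317 0.1888 0.1351] [0.6517 0.2113 0.145 ]
0.15 33 [0.6378 0.1833 0.1451] [0.6506 0.2156 0.155 ]
0.16 25 [0.6377 0.1797 0.1554] [0.6456 0.2199 0.1642]
0.17 19 [0.639  0.1801 0.1651] [0.6463 0.2152 0.1748]
0.18 28 [0.6375 0.1812 0.1751] [0.6469 0.1982 0.1846]
0.19 8 [0.6414 0.1929 0.1853] [0.6454 0.1982 0.1934]
0.2 9 [0.6467 0.1883 0.1994] [0.6565 0.1947 0.2046]
```

The eye lines up with the peg in both views, within about 0.5 mm in y. It sits a little low (z 0.1645), so I raise it 2.5 mm and slide it on.

drive_tool:
  steps: [0,0,-0.0025,0,0,0,1,0,0,0,0,0,0,1,-0.006,0,0,0,0,0,1,-0.008,0,0,0,0,0,1,-0.008,0,0,0,0,0,1,-0.006,0,0,0,0,0,1,-0.004,0,0,0,0,0,1,0,0,0,0,0,0,1]

```text
clock: 9.85
eef_pos: [0.6084, 0.1979, 0.2728]
tool_rot: [0.999, 0.032, -0.0, -0.0]
ft_force: [0.7, 0.1, -2.6]
grip_width: 0.0121
```

```bash
python3 - <<'E'
from h import *
go([.6413-.098,.2000-.0063,.272],np.radians(3.7))
m=vision.camera_model("wrist");p,d=vision.camera("wrist"); np.savez("wrist5.npz",p=p,d=d,**m)
cv2.imwrite("pics/wrist5.png",p[:,:,::-1])
p,d=vision.camera("scene");cv2.imwrite("pics/scene5.png",cv2.resize(p[80:230,320:480],None,fx=4,fy=4,interpolation=2)[:,:,::-1])
E
python3 meas.py wrist5.npz|head -1
```

```text
t 9.85 pos [0.6084 0.1979 0.2728] yaw 3.72 F [ 0.7  0.1 -2.6] w 0.0121
world d [-0.0651 -0.0042 -0.0008] tool shift now [-0.0652 -0.      0.0008] in target frame [-0.0652 -0.      0.0008] turn [-0.    0.01  0.02]
handle ((606.9948120117188, 203.10858154296875), (12.654558181762695, 71.61122131347656), 3.7420639991760254) [0.6068719  0.20783071 0.22820861] 93.65043209322248
```

View pics/scene5.png

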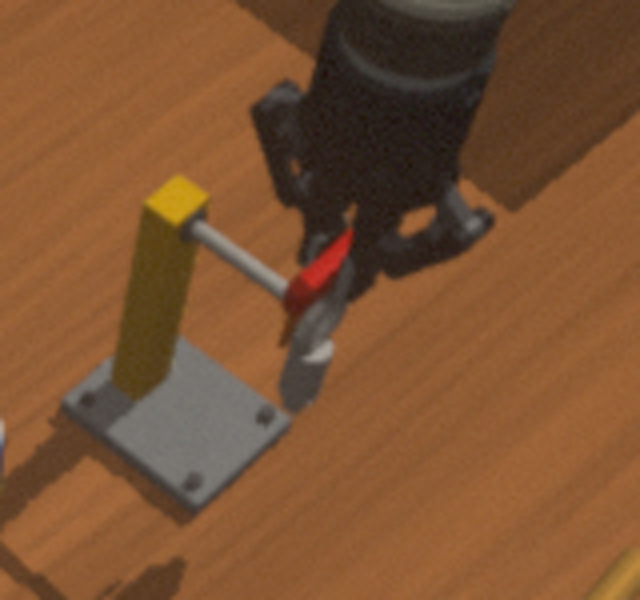

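View pics/wrist5.png

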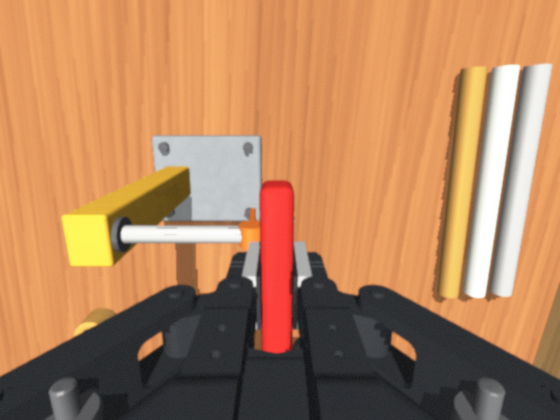

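The eye is at the peg tip with no contact force. Keep pushing and watch the force.

drive_tool:
  steps: [-0.006,0,0,0,0,0,1,-0.006,0,0,0,0,0,1,-0.006,0,0,0,0,0,1,-0.006,0,0,0,0,0,1,0,0,0,0,0,0,1]

```text
clock: 10.37
eef_pos: [0.584, 0.1963, 0.2726]
tool_rot: [0.999, 0.033, -0.001, 0.0]
ft_force: [0.0, -0.3, -3.3]
grip_width: 0.0119
```

drive_tool:
  steps: [-0.006,0,0,0,0,0,1,-0.007,0,0,0,0,0,1,-0.007,0,0,0,0,0,1,-0.007,0,0,0,0,0,1,-0.006,0,0,0,0,0,1,-0.004,0,0,0,0,0,1,0,0,0,0,0,0,1,0,0,0,0,0,0,1]

```text
clock: 11.03
eef_pos: [0.5483, 0.194, 0.2726]
tool_rot: [0.999, 0.032, 0.0, -0.0]
ft_force: [-0.5, 0.6, -2.4]
grip_width: 0.0121
```

```bash
python3 - <<'E'
from h import *
go([.6413-.098,.2000-.0063,.272],np.radians(3.7))
m=vision.camera_model("wrist");p,d=vision.camera("wrist"); np.savez("wrist6.npz",p=p,d=d,**m)
cv2.imwrite("pics/wrist6.png",p[:,:,::-1])
p,d=vision.camera("scene");cv2.imwrite("pics/scene6.png",cv2.resize(p[80:230,320:480],None,fx=4,fy=4,interpolation=2)[:,:,::-1])
E
python3 meas.py wrist6.npz|head -1
```

```text
t 11.03 pos [0.5483 0.194  0.2726] yaw 3.71 F [-0.5  0.6 -2.4] w 0.0121
world d [-0.005  -0.0003 -0.0006] tool shift now [-0.005   0.      0.0006] in target frame [-0.005   0.      0.0006] turn [-0.01 -0.03  0.01]
handle ((546.8978271484375, 199.48606872558594), (12.535171508789062, 71.2099609375), 4.025110721588135) [0.54683229 0.20344091 0.22808793] 93.75249919765645
```

View pics/scene6.png

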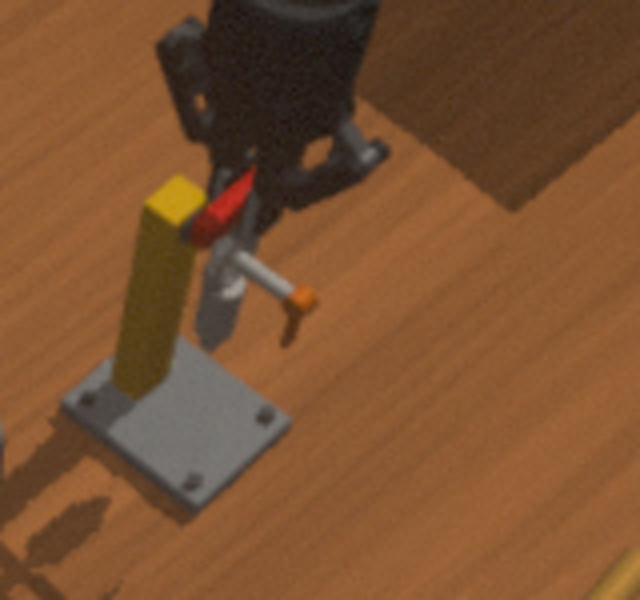

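View pics/wrist6.png

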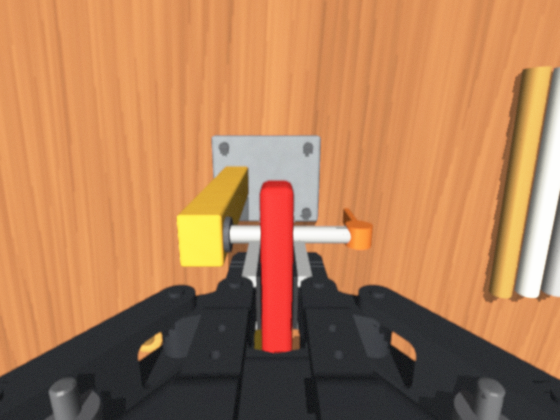

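The eye is on the peg between post and flap, and the flap is hanging shut again. Lower it onto the peg, about 4.5 mm.

drive_tool:
  steps: [0,0,0.0015,0,0,0,1,0,0,0.0015,0,0,0,1,0,0,0.001,0,0,0,1,0,0,0,0,0,0,1,0,0,0,0,0,0,1]

```text
clock: 11.55
eef_pos: [0.5484, 0.1939, 0.2681]
tool_rot: [0.999, 0.032, -0.0, 0.0]
ft_force: [0.5, 0.5, -3.4]
grip_width: 0.012
```

drive_tool:
  steps: [0,0,0.0005,0,0,0,1,0,0,0,0,0,0,1,0,0,0,0,0,0,1]

```text
clock: 11.8
eef_pos: [0.5484, 0.194, 0.2679]
tool_rot: [0.999, 0.032, -0.0, 0.0]
ft_force: [0.2, -0.4, -2.2]
grip_width: 0.012
```

drive_tool:
  steps: [0,0,0.0007,0,0,0,1,0,0,0,0,0,0,1,0,0,0,0,0,0,1]

```text
clock: 12.05
eef_pos: [0.5485, 0.194, 0.2676]
tool_rot: [0.999, 0.032, 0.0, -0.0]
ft_force: [0.8, -0.2, -1.2]
grip_width: 0.0122
```

drive_tool:
  steps: [0,0,0.0005,0,0,0,1,0,0,0,0,0,0,1,0,0,0,0,0,0,1]

```text
clock: 12.3
eef_pos: [0.5485, 0.194, 0.2673]
tool_rot: [0.999, 0.032, 0.0, -0.0]
ft_force: [-1.1, -0.2, 3.2]
grip_width: 0.0121
```

Seated: the force went from -2.2 to about +3 N. Ease the grip open slightly, then fully.

drive_tool:
  steps: [0,0,-0.0003,0,0,0,1,0,0,0,0,0,0,0.68,0,0,0,0,0,0,0.6,0,0,0,0,0,0,0.5,0,0,0,0,0,0,0.4,0,0,0,0,0,0,0.3,0,0,0,0,0,0,0.3,0,0,0,0,0,0,0.3]

```text
clock: 12.97
eef_pos: [0.5485, 0.194, 0.2669]
tool_rot: [0.999, 0.032, -0.0, 0.0]
ft_force: [-1.1, -0.1, -0.5]
grip_width: 0.0297
```

```bash
python3 - <<'E'
from h import *
m=vision.camera_model("wrist");p,d=vision.camera("wrist"); np.savez("wrist7.npz",p=p,d=d,**m)
cv2.imwrite("pics/wrist7.png",p[:,:,::-1])
p,d=vision.camera("scene");cv2.imwrite("pics/scene7.png",cv2.resize(p[80:230,320:480],None,fx=4,fy=4,interpolation=2)[:,:,::-1])
E
python3 meas.py wrist7.npz|head -1
```

```text
handle ((547.1400146484375, 199.9910430908203), (12.783271789550781, 70.19147491455078), 3.9976885318756104) [0.5470346  0.20356898 0.22291335] 94.04963468307635
```

View pics/wrist7.png

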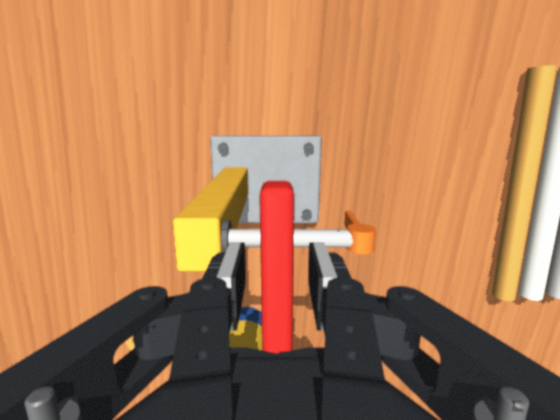

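View pics/scene7.png

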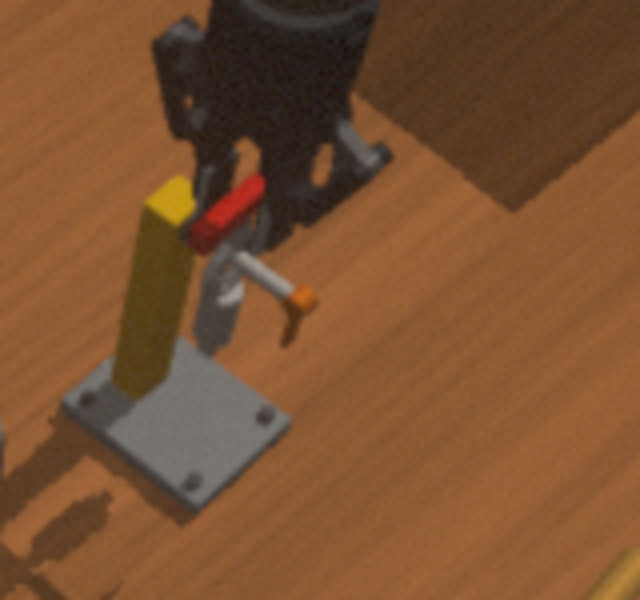

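The key hangs upright, clear of both pads, with the flap shut. Withdraw straight up.

drive_tool:
  steps: [0,0,-0.005,0,0,0,0.2,0,0,-0.01,0,0,0,0.2,0,0,-0.015,0,0,0,0.2,0,0,-0.02,0,0,0,0.2,0,0,-0.03,0,0,0,0.2,0,0,-0.03,0,0,0,0.2,0,0,-0.02,0,0,0,0.2,0,0,0,0,0,0,0.2]

```text
clock: 13.73
eef_pos: [0.5495, 0.1944, 0.4038]
tool_rot: [0.999, 0.032, 0.005, -0.002]
ft_force: [0.3, 0.7, 0.6]
grip_width: 0.034
```

drive_tool:
  steps: [0,0,0,0,0,0,0.2,0,0,0,0,0,0,0.2,0,0,0,0,0,0,0.2,0,0,0,0,0,0,0.2,0,0,0,0,0,0,0.2,0,0,0,0,0,0,0.2,0,0,0,0,0,0,0.2,0,0,0,0,0,0,0.2]

```text
clock: 14.4
eef_pos: [0.5484, 0.194, 0.3967]
tool_rot: [0.999, 0.032, -0.0, 0.0]
ft_force: [0.0, -0.1, -0.3]
grip_width: 0.0342
```

```bash
python3 - <<'E'
from h import *
for i in range(3):
    m=vision.camera_model("wrist");p,d=vision.camera("wrist"); np.savez(f"wrist8{i}.npz",p=p,d=d,**m)
cv2.imwrite("pics/wrist8.png",p[:,:,::-1])
p,d=vision.camera("scene");cv2.imwrite("pics/scene8.png",cv2.resize(p[80:280,240:480],None,fx=3,fy=3,interpolation=2)[:,:,::-1])
E
for i in 0 1 2; do python3 meas.py wrist8$i.npz|grep -e handle -e "peg y"; done
```

```text
handle ((547.646240234375, 195.6038818359375), (12.511147499084473, 78.20703125), 3.311981439590454) [0.54734533 0.19625728 0.22297611] 93.79447379488646
peg y at .57 0.19652485823737245 yaw 3.799995471741591
handle ((547.1775512695312, 195.6520233154297), (12.181612014770508, 78.04179382324219), 3.95084547996521) [0.54733082 0.19594605 0.2229654 ] 93.74453676321639
peg y at .57 0.1965308832663561 yaw 3.7634274510861476
handle ((547.16455078125, 195.34271240234375), (12.202430725097656, 78.49887084960938), 4.074048042297363) [0.54734679 0.19565921 0.22301826] 93.82657952621416
peg y at .57 0.19654430364390815 yaw 3.9115184446089324
```

View pics/wrist8.png

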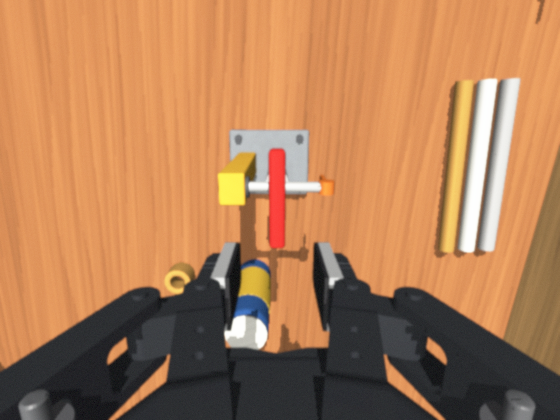

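View pics/scene8.png

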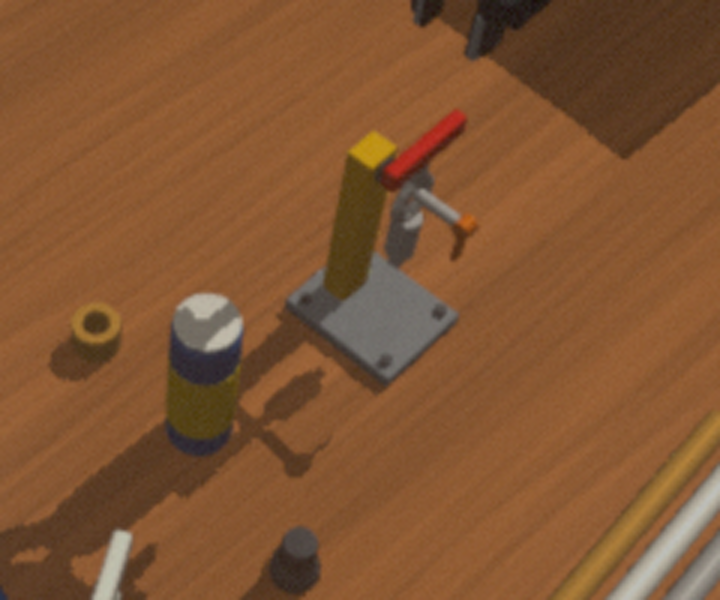

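The key hangs upright (handle top z 0.223, so eye z about 0.162) and the flap is shut. I'll let any slight swing die out and recheck.

drive_tool:
  steps: [0,0,0,0,0,0,0.2,0,0,0,0,0,0,0.2,0,0,0,0,0,0,0.2,0,0,0,0,0,0,0.2,0,0,0,0,0,0,0.2,0,0,0,0,0,0,0.2,0,0,0,0,0,0,0.2,0,0,0,0,0,0,0.2]

```text
clock: 15.27
eef_pos: [0.5484, 0.194, 0.397]
tool_rot: [0.999, 0.032, -0.0, 0.0]
ft_force: [0.4, -0.5, 0.1]
grip_width: 0.0339
```

drive_tool:
  steps: [0,0,0,0,0,0,0.2,0,0,0,0,0,0,0.2,0,0,0,0,0,0,0.2,0,0,0,0,0,0,0.2,0,0,0,0,0,0,0.2,0,0,0,0,0,0,0.2,0,0,0,0,0,0,0.2,0,0,0,0,0,0,0.2]

```text
clock: 15.93
eef_pos: [0.5484, 0.194, 0.397]
tool_rot: [0.999, 0.032, 0.0, 0.0]
ft_force: [-0.1, -0.0, 0.2]
grip_width: 0.034
```

drive_tool:
  steps: [0,0,0,0,0,0,0.2,0,0,0,0,0,0,0.2,0,0,0,0,0,0,0.2,0,0,0,0,0,0,0.2,0,0,0,0,0,0,0.2,0,0,0,0,0,0,0.2,0,0,0,0,0,0,0.2,0,0,0,0,0,0,0.2]

```text
clock: 16.6
eef_pos: [0.5484, 0.194, 0.397]
tool_rot: [0.999, 0.032, -0.0, 0.0]
ft_force: [0.3, -0.6, 0.0]
grip_width: 0.0343
```

```bash
python3 - <<'E'
from h import *
for i in range(6):
    m=vision.camera_model("wrist");p,d=vision.camera("wrist"); np.savez(f"wrist9{i}.npz",p=p,d=d,**m)
E
for i in 0 1 2 3 4 5; do python3 meas.py wrist9$i.npz|grep -e handle ; done
```

```text
handle ((547.30078125, 195.5370635986328), (12.184102058410645, 78.3602523803711), 3.8839378356933594) [0.5473858  0.19587342 0.22294814] 93.82515716305937
handle ((547.15771484375, 195.6625213623047), (12.215767860412598, 78.1922378540039), 4.105166435241699) [0.54735226 0.19575181 0.22296962] 93.79875841487764
handle ((547.36767578125, 195.6168212890625), (12.181536674499512, 78.0754623413086), 3.749746322631836) [0.54736324 0.19592727 0.22301597] 93.78058914805295
handle ((547.2118530273438, 195.47830200195312), (12.200708389282227, 78.37102508544922), 4.0220232009887695) [0.54734313 0.19586246 0.22294474] 93.79544230168591
handle ((547.2988891601562, 195.54901123046875), (12.19724178314209, 78.3775405883789), 3.8517096042633057) [0.54736901 0.19583672 0.22296624] 93.80336699696984
handle ((547.1909790039062, 195.36712646484375), (12.229287147521973, 78.60604858398438), 4.051719665527344) [0.54735589 0.19595954 0.22297488] 93.82174715033032
```

Still to within measurement noise. Hand in.

```bash
python3 -c "
from workcell import job_done
print(job_done())"
```

```text
the job is handed in; nothing more can be done
None
```

The key is hanging by its eye on the keeper peg, and I handed the job in at about 17 s of the 45 s. The hand-in gives no verdict.

I gripped the small red key by its handle, pulled it straight up out of the chuck and carried it over the can. The eye went on over the peg's free end and past the flap. I then lowered the key until the peg took its weight, let go and withdrew straight up.

**Last checks:**
- **Key:** it hangs upright and still to within measurement noise over six pictures. The eye is at about x = 0.009 m in the stand, within 1 mm of the peg's axis sideways and about 8 mm below it.
- **Flap:** it hangs straight down behind the eye. I saw it down before and after the push, but took no picture while it was lifted.
- **Bystanders:** the can, bushing and collet still stand upright; I judged their positions by eye only and did not re-measure them.
- **Robot:** the gripper is well above the key and the force reading is about zero.

**Disagreement:** the estimates of where the handle sat along the grip differed by about 2 mm. The scene and wrist views then agreed to about 0.5 mm before I pushed the eye on.

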